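# Centre the snuff bottle on the carat balance and take the reading

### The job

The small stone snuff bottle stands off-centre on the round pan of the carat balance, where the balance weighs wrong: with light, slow nudges of a fingertip low on its belly, slide it until it stands by itself in the middle of the pan, without toppling, pinching or lifting it and without leaning on the pan. Only then push the long key at the front of the balance right down so that it takes the reading, and let it come up again. Leave the jar, the loupe and the tweezers as they lie.

Things in the scene. Friction and masses are not known exactly. Their poses are not given: they have to be found in the camera images.
- snuff_bottle: pear-shaped pale stone bottle with reddish stopper, 50 mm tall, 0.11 kg. Widest (36 mm) 18 mm above its underside, 22 mm across at 3 mm, neck 13 mm at 39 mm. Origin: centre of its underside, z up the bottle. The foot is worn round, flat for only 10 mm across: it rocks when touched and falls if pushed high or fast; pushed slowly (20 mm/s) on the belly it slides on the pan and stops with the push
- pan_center (a point): centre of the flat upper face of the balance's round steel pan, 53 mm above the desk and 7 mm above the housing; here the bottle's underside belongs. z is up; its x and y point anywhere, as the pan is round
- balance: carat balance, white housing 210 mm (x, front to back) by 150 mm (y) and 46 mm high, fixed to the desk. Origin under its middle on the desk; -x is its front, which faces the robot more or less. The pan's centre lies 45 mm behind the origin (+x), a dark display lies 40 mm and the key 82 mm in front of it (-x)
- key_top (a point): centre of the top of the long grey key, 20 mm (balance x) by 46 mm (balance y), in a black frame at the front of the balance. Its top stands 56 mm above the desk when it is up, about 7.5 mm above the frame
- reading_key (a joint): travel of the key in m: 0 up, 0.004 fully down. It goes straight down against a spring: about 1 N to start it, 2.8 N fully down, and springs back when let go
- jar: bystander: black-capped glass jar of small stones, 39 mm across and 43 mm high, standing beside the balance. Origin: centre of its underside
- loupe: bystander: folded metal loupe, 44 x 27 x 14 mm, lying on the desk beside the balance. Origin: centre of its underside
- tweezers: bystander: steel tweezers, 162 x 13 x 10 mm, lying on the desk beside the balance. Origin: centre of their underside
- pan: the round stainless pan, 84 mm across, which does not move. Origin on the pan's axis, 7 mm below its upper face
Mind the look-alikes: they are no part of the job. Of the things shaped like the snuff_bottle, the marble one is meant.

How it is judged:
By the outcome, as a careful person would: the job done as asked, in the order asked, and still so for the second after the job is handed in, with the robot touching nothing.
It also fails if it takes over 45 s, if anything falls off the work surface, if the arm or the gripper's body presses on something with over 40 N, if the wrist force passes 120 N, or if a joint passes its speed limit or range.

### The arm

A 7-joint arm with a two-finger parallel gripper is mounted at the origin on a cart in front of the work surface, level with it; the furniture and walls round the work are solid. World frame = base frame: x ahead of the robot, y to its left, z up, the work surface at z = 0. Lengths are in mm, angles in rad, forces in N, time in s.
With the tool pointing down it reaches from about 350 to 900 mm from the base axis. Payload 7.2 kg.
Tool frame: the origin (TCP) lies at the very end of the fingers, on their centre line; the grasp point (between the pads) lies 19 mm behind it; y points along the fingers, x is the direction in which the jaws open and shut, and the axes are right-handed (so a half turn about y gives the same grasp; the last joint's range is limited). The gripper opens to 88 mm and grips with 3 to 60 N. Pads are 20 mm wide; open, the fingers measure 115 mm over their backs; the gripper's body (75 mm by 178 mm) begins 61 mm behind the grasp point.
Start: joints at [1.159, 0.411, -0.013, 1.596, 0.006, 1.134, -0.082], TCP at [210.655, -588.433, 222.653] pointing down, gripper open.
Joint ranges: [-2.95, 2.95], [-0.29, 1.99], [-1.47, 1.44], [0.14, 2.54], [-1.03, 4.17], [0.13, 1.85], [-2.86, 2.86]. Speed limits (rad/s): [2.39, 2.39, 3.01, 3.01, 3.14, 3.14, 3.14].

### API

Orientations are given as a unit quaternion [w, x, y, z].
In Python, from bench import status, eyes, manip gives the robot as it stands.
- The arm moves only by the tool servo_tool, never from a script. Its argument "rows" is a list that holds one entry, the list of rows, each a list of 5 numbers: the shift along the world's x, y, z in cm, then the turn about the world's z in degrees, then the opening, from 0 (shut) to 1 (fully open). In form: [[[dx, dy, dz, roll, fingers], ...]]. A call has 1 to 12 rows; each row is the pose to reach, as a shift and turn from the pose commanded when the call began; what a row does not reach only later rows make up. A row lasts 1/8 s, in which the tool goes at most 62.5 mm and 10.7 degrees, less where a joint would pass 70% of its speed; a pose out of reach is approached as far as the arm can. A call with a gripper value outside its range is refused whole. The fingers move at their own pace and stop on an object; the grip force is fixed at half the most. Time passes only in rows, so rows that repeat a pose let the fingers close. It gives the time, the measured TCP pose, the force and the opening at its end, in the units of the state.
- status.sense(): the state, without advancing time (a new reading comes with each control period).
- eyes.snapshot(name): name is "side" or "top"; returns the picture (420x560x3 uint8, blue, green, red); there is no depth.
- eyes.camera_params(name): a dict with "K" (3x3 intrinsics, pixels), "R" (3x3) and "t" (3): a world point X has camera coordinates R X + t. Camera axes: x right, y down, z forward; pixel columns grow to the right and rows downward; lengths in mm; the calibration is good to about 2 mm. A picture is of the moment at which its call begins. camera_params takes no time and is no camera call.
- manip.close_job(): hands the job in, once; it reports no verdict.
The state is a dict: "time_s": time; "joint_pos": joint angles; "dq": joint speeds; "joint_efforts": joint torques, N m; "position": TCP position; "tcp_rot": TCP orientation; "contact_force": force on the tool from outside, world axes, zero at the start; "ft_torque": the same for the moment, N m; "opening": opening from 0.0 (shut) to 1.0 (fully open).
Only numpy, scipy, OpenCV 4.12 (cv2) and the standard library are available. Lean on these libraries where they do the work, as an engineer would, in place of code of your own. Each camera call takes 0.05 s, during which the arm holds its last target. There are 200 camera calls.

## Working session

There is one attempt and no reset: what is moved stays moved. The work goes in short steps, Python scripts to look and compute and a tool call to move; the robot and the scene stay as the last step left them, time stands still between calls to the robot, and variables do not carry over. Pictures are saved under pics/ and viewed, on a budget of 10 in all, crops included, one or two more only if the job needs it, and the job is handed in when it is done.

Besides the shell and the picture viewer there is one more tool, called in YAML: its name, and indented under it one key for each argument. servo_tool: Moves the arm, as the interface text tells. Its arguments: {"type":"object","properties":{"rows":{"type":"array","items":{"type":"array","items":{"type":"array","items":{"type":"number"}}}}},"required":["rows"]}

```bash
mkdir -p pics; python3 - <<'E'
from bench import status, eyes
import cv2, numpy as np
for n in("side","top"):
    im=eyes.snapshot(n); cv2.imwrite(f"pics/{n}0.png",im)
    p=eyes.camera_params(n); print(n,np.array(p["K"]).round(1).tolist(),np.array(p["R"]).round(3).tolist(),np.array(p["t"]).round(1).tolist())
s=status.sense();print({k:np.round(v,3).tolist() for k,v in s.items()})
E
```

```text
side [[405.4, 0.0, 282.0], [0.0, 405.4, 214.6], [0.0, 0.0, 1.0]] [[-0.24, 0.971, -0.008], [0.411, 0.094, -0.907], [-0.879, -0.221, -0.422]] [169.2, -166.3, 1404.7]
top [[488.5, 0.0, 283.1], [0.0, 488.5, 209.9], [0.0, 0.0, 1.0]] [[0.018, -1.0, 0.023], [-0.99, -0.021, -0.143], [0.143, -0.02, -0.99]] [-54.6, 561.1, 852.9]
{'time_s': 0.1, 'joint_pos': [1.159, 0.412, -0.013, 1.597, 0.006, 1.134, -0.082], 'dq': [0.001, -0.003, -0.002, -0.0, -0.002, 0.0, 0.002], 'joint_efforts': [0.003, -58.91, 0.644, -29.171, -0.054, 0.015, 0.0], 'position': [210.502, -588.03, 221.903], 'tcp_rot': [0.578, -0.578, 0.408, -0.407], 'contact_force': [0.183, -0.225, 0.686], 'ft_torque': [0.016, 0.039, 0.037], 'opening': 0.998}
```

View pics/side0.png

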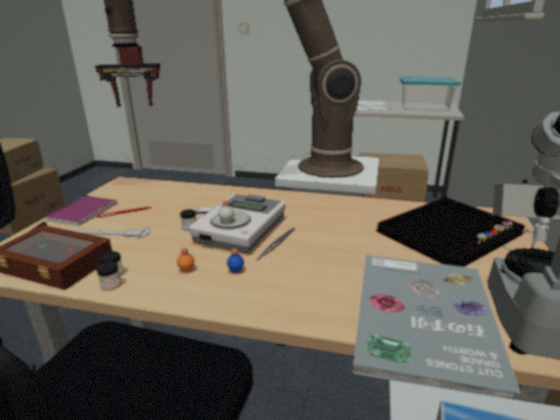

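View pics/top0.png

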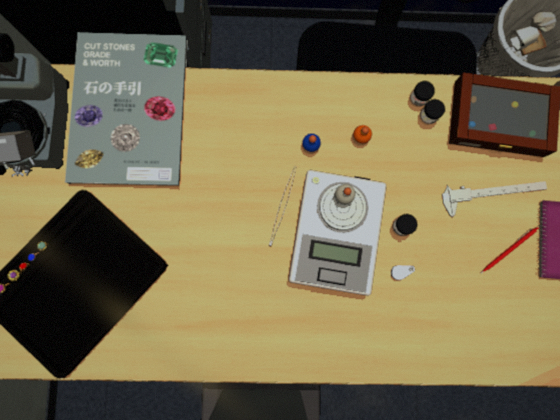

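The top view shows the balance around (340,230), with the pan at (343,206), the marble bottle on it at about (344,193) and the key at (332,276). The jar is at (404,225), the loupe at (402,272) and the tweezers at (283,208). The orange and blue bottles are the look-alikes.

```bash
python3 - <<'E'
import cv2, numpy as np
a=cv2.imread("pics/top0.png")[160:300,280:420]; b=cv2.imread("pics/side0.png")[185:255,185:295]
A=cv2.resize(a,(560,560),interpolation=cv2.INTER_CUBIC)
B=cv2.resize(b,(770,490),interpolation=cv2.INTER_CUBIC)
cv2.imwrite("pics/c0.png",A);cv2.imwrite("pics/d0.png",B)
E
```

```text
(no output)
```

View pics/c0.png

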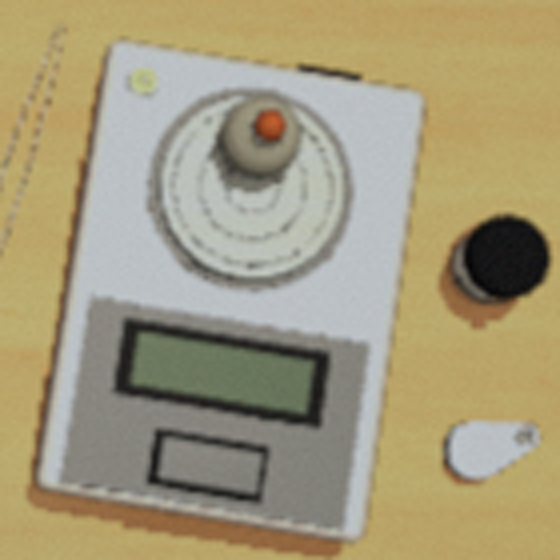

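View pics/d0.png

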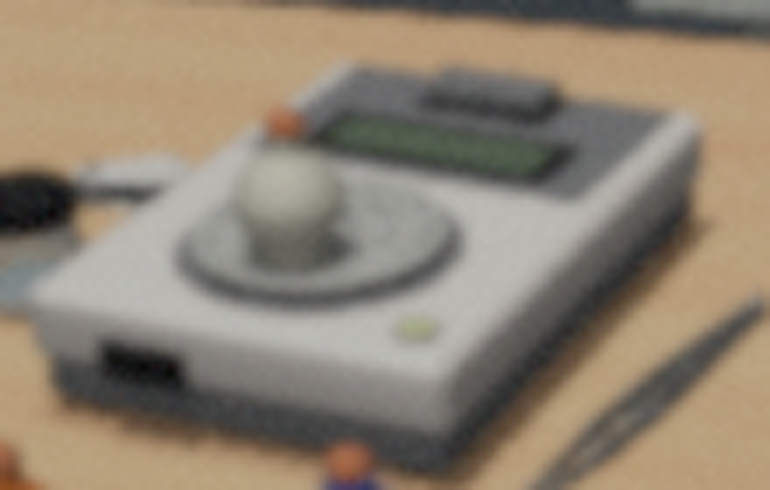

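The crop from above shows the pan centre at crop (252,185) and the belly at (261,136) with radius about 41. The stopper is at (270,124) and the key centre at (208,466). In the side crop the foot sits at about (293,265), with the belly above it and the stopper at (285,122).

```bash
cat > h.py <<'E'
import cv2, numpy as np
from bench import status, eyes
def ray(n,u,v,z):
    p=eyes.camera_params(n);K,R,t=[np.array(p[k],float) for k in("K","R","t")]
    c=-R.T@t; d=R.T@np.linalg.solve(K,[u,v,1]); return c+d*(z-c[2])/d[2]
def proj(n,X):
    p=eyes.camera_params(n);K,R,t=[np.array(p[k],float) for k in("K","R","t")]
    q=K@(R@np.array(X,float)+t); return q[:2]/q[2]
def T(u,v,z): return ray("top",(u+.5)/4-.5+280,(v+.5)/4-.5+160,z)
def S(u,v,z): return ray("side",(u+.5)/7-.5+185,(v+.5)/7-.5+185,z)
E
python3 - <<'E'
from h import *
r=lambda x:np.round(x,1)
print("pan",r(T(252.5,185,53)),"edges",r(T(157,185,53)),r(T(349,185,53)),r(T(252,90,53)),r(T(252,280,53)))
print("key",r(T(208,466,49)),"corners",[r(T(*c,46)) for c in((115,42),(425,95),(362,540),(40,488))])
print("belly",r(T(261,136,71)),"stopper",r(T(270,124,100)))
print("side: pan",r(S(320,243,53)),"belly",r(S(291,197,71)),"stopper",r(S(285,122,100)),"key",r(S(492,85,56)))
print("jar",r(T(507,257,43)),"loupe",r(T(485,448,10)))
a=cv2.imread("pics/top0.png");A=cv2.resize(a[160:300,280:420],(560,560),interpolation=cv2.INTER_CUBIC)
hsv=cv2.cvtColor(A,cv2.COLOR_BGR2HSV)
for p in((261,150),(245,150),(200,150),(180,60),(252,225)):print(p,hsv[p[1],p[0]])
E
```

```text
pan [ 569.8 -151.5   53. ] edges [ 568.9 -108.2   53. ] [ 570.8 -195.4   53. ] [ 613.7 -151.3   53. ] [ 526.6 -151.3   53. ]
key [ 443.4 -132.2   49. ] corners [array([636.2, -89. ,  46. ]), array([ 614.5, -232.2,   46. ]), array([ 412. , -201.5,   46. ]), array([432.4, -57.6,  46. ])]
belly [ 589.2 -152.7   71. ] stopper [ 589.3 -152.3  100. ]
side: pan [ 580.6 -149.6   53. ] belly [ 586.2 -156.    71. ] stopper [ 593.5 -153.1  100. ] key [ 449.1 -133.1   56. ]
jar [ 540.6 -269.6   43. ] loupe [ 454.4 -266.7   10. ]
(261, 150) [ 23  46 138]
(245, 150) [ 23  54 141]
(200, 150) [ 65   8 195]
(180, 60) [101  10 195]
(252, 225) [ 46  15 193]
```

```bash
python3 - <<'E'
from h import *
from scipy.spatial.transform import Rotation as Ro
q=status.sense()["tcp_rot"];M=Ro.from_quat([*q[1:],q[0]]).as_matrix();print(M.round(2))
print("yaw of tool x",np.degrees(np.arctan2(M[1,0],M[0,0])))
E
```

```text
[[ 0.34 -0.    0.94]
 [-0.94  0.    0.34]
 [-0.   -1.   -0.  ]]
yaw of tool x -70.29991400968981
```

servo_tool:
  rows:
    - [[4,4,0,-5,0],[8.2,8.2,0,-10,0],[12.4,12.4,0,-15,0],[16.6,16.6,0,-19.7,0],[20.8,20.8,0,-19.7,0],[25,25,0,-19.7,0],[29.2,29.2,0,-19.7,0],[33.4,33.4,0,-19.7,0],[37.6,38,0,-19.7,0],[40.5,41.8,0,-19.7,0],[42.4,43.6,0,-19.7,0],[42.4,43.6,0,-19.7,0]]

```text
time_s: 1.6
position: [635.3, -151.3, 222.0]
tcp_rot: [-0.5, 0.501, -0.5, 0.499]
contact_force: [-0.5, 0.4, 0.2]
opening: 0.003
```

servo_tool:
  rows:
    - [[0,-0.1,-4,0,0],[0,-0.1,-8,0,0],[0,-0.1,-11,0,0],[0,-0.1,-13.5,0,0],[0,-0.1,-15,0,0],[0,-0.1,-15.6,0,0],[0,-0.1,-15.9,0,0],[0,-0.1,-15.9,0,0]]

```text
time_s: 2.6
position: [635.0, -153.6, 64.3]
tcp_rot: [-0.5, 0.5, -0.5, 0.5]
contact_force: [-0.1, -0.3, -0.0]
opening: 0.006
```

```bash
python3 - <<'E'
from h import *
a=eyes.snapshot("top")[170:240,300:390]; b=eyes.snapshot("side")[170:240,180:270]
cv2.imwrite("pics/e1.png",np.vstack([cv2.resize(x,None,fx=4,fy=4,interpolation=cv2.INTER_CUBIC) for x in(a,b)]))
print(status.sense()["position"])
E
```

```text
[ 635.11893323 -153.48853196   64.44875793]
```

View pics/e1.png

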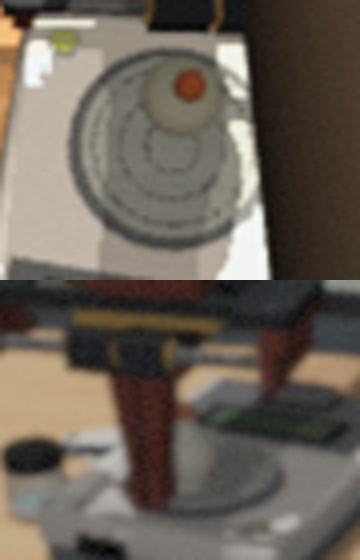

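servo_tool:
  rows:
    - [[-0.5,0.1,-0.2,0,0],[-1.0,0.1,-0.2,0,0],[-1.2,0.1,-0.2,0,0],[-1.35,0.1,-0.2,0,0],[-1.5,0.1,-0.2,0,0],[-1.65,0.1,-0.2,0,0],[-1.8,0.1,-0.2,0,0],[-1.95,0.1,-0.2,0,0],[-2.1,0.1,-0.2,0,0],[-2.25,0.1,-0.2,0,0],[-2.4,0.1,-0.2,0,0],[-2.4,0.1,-0.2,0,0]]

```text
time_s: 4.2
position: [610.5, -152.5, 61.7]
tcp_rot: [0.5, -0.5, 0.5, -0.5]
contact_force: [0.1, -0.8, 0.1]
opening: 0.005
```

```bash
cat >> h.py <<'E'
def bottle(save=None):
    im=eyes.snapshot("top"); c=cv2.resize(im[160:300,280:420],(560,560),interpolation=cv2.INTER_CUBIC)
    h=cv2.cvtColor(c,cv2.COLOR_BGR2HSV)[:330]
    red=cv2.inRange(h,(0,130,90),(14,255,255))
    n,l,st,ce=cv2.connectedComponentsWithStats(red)
    for i in range(1,n):
        if 300<st[i,4]<2500 : print("stopper",st[i],ce[i].round(1),T(*ce[i],100).round(1))
    b=cv2.inRange(h,(14,36,60),(32,110,230))
    b=cv2.morphologyEx(b,cv2.MORPH_OPEN,np.ones((7,7)))
    n,l,st,ce=cv2.connectedComponentsWithStats(b[80:290,150:350])
    for i in range(1,n):
        if st[i,4]>1500: print("belly bbox ctr",st[i]+[150,80,0,0,0],T(st[i,0]+150+st[i,2]/2,st[i,1]+80+st[i,3]/2,71).round(1))
    if save: cv2.imwrite(save,c)
    s=status.sense();print(s["time_s"],s["position"].round(1) if hasattr(s["position"],"round") else s["position"],s["contact_force"])
E
python3 -c "
from h import *
bottle('pics/f1.png')"
```

```text
stopper [ 48 102  45  52 662] [ 74.1 132. ] [583.9 -67.9 100. ]
stopper [253 136  30  25 603] [267.6 146.8] [ 579.3 -151.3  100. ]
belly bbox ctr [ 220  131   78   65 3397] [ 576.8 -151.8   71. ]
4.25 [ 610.5 -152.4   61.6] [-0.16065759 -0.02842127  0.35385793]
```

View pics/f1.png

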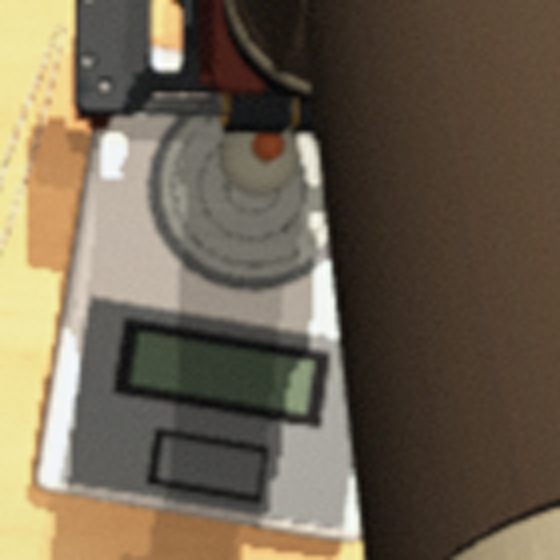

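The bottle has slid about 10 mm and stands upright, with its stopper at (268,147) and belly bottom at v≈196. The stopper is about to be hidden by the gripper. About 10 mm remain.

servo_tool:
  rows:
    - [[-0.1,0,0,0,0],[-0.2,0,0,0,0],[-0.3,0,0,0,0],[-0.4,0,0,0,0],[-0.5,0,0,0,0],[-0.6,0,0,0,0],[-0.7,0,0,0,0],[-0.8,0,0,0,0],[-0.9,0,0,0,0],[-0.9,0,0,0,0]]

```text
time_s: 5.5
position: [601.5, -152.5, 61.6]
tcp_rot: [-0.5, 0.5, -0.5, 0.5]
contact_force: [-0.7, -0.1, -0.1]
opening: 0.003
```

```bash
python3 -c "
from h import *
bottle('pics/f2.png')"
```

```text
stopper [ 59 124  31  53 471] [ 76.4 153.5] [574.6 -69.  100. ]
stopper [252 157  30  25 586] [267. 168.] [ 570. -151.  100.]
belly bbox ctr [ 219  154   79   61 3230] [ 567.3 -151.6   71. ]
5.55 [ 601.6 -152.5   61.7] [0.15761256 0.37436274 0.02283066]
```

servo_tool:
  rows:
    - [[0.1,0,0,0,0],[0.3,0,0,0,0],[0.7,0,0,0,0],[1.5,0,0,0,0],[2.5,0,0,0,0],[4.0,0,0.5,0,0],[5.0,0,3,0,0],[5.0,0,7,0,0],[5.0,0,10,0,0],[8,0,12,0,0],[12,0,12,0,0],[12,0,12,0,0]]

```text
time_s: 7.05
position: [723.8, -151.4, 180.8]
tcp_rot: [0.501, -0.5, 0.5, -0.5]
contact_force: [-0.4, 0.4, -0.7]
opening: 0.004
```

```bash
python3 -c "
from h import *
bottle('pics/f3.png')"
```

```text
stopper [ 310    0   60   47 1505] [337.6  20.1] [ 635.8 -181.8  100. ]
stopper [ 58 104  36  42 692] [ 77.3 123.7] [587.6 -69.3 100. ]
stopper [252 151  30  29 672] [266.9 165. ] [ 571.4 -150.9  100. ]
belly bbox ctr [ 219  135   79   79 4080] [ 571.8 -151.6   71. ]
7.1 [ 722.3 -151.8  180.6] [-0.5046689  -0.08913872 -0.37483974]
```

View pics/f3.png

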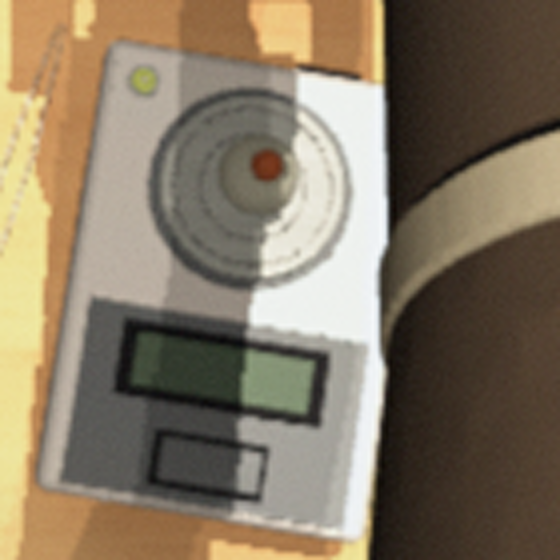

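The bottle stands clear and upright at crop (259,175), about 2 mm behind the pan centre at (252,186) after allowing for height. One more small nudge should finish it.

servo_tool:
  rows:
    - [[-3.5,0,0,0,0],[-7,0,0,0,0],[-7,0,-4,0,0],[-7,0,-8,0,0],[-7,0,-11,0,0],[-7.2,0,-12,0,0],[-8.5,0,-12,0,0],[-9.8,0,-12,0,0],[-10.8,0,-12,0,0],[-11.3,0,-12,0,0],[-11.5,0,-12,0,0],[-11.6,0,-12,0,0]]

```text
time_s: 8.6
position: [605.9, -152.4, 61.8]
tcp_rot: [-0.5, 0.5, -0.5, 0.5]
contact_force: [0.3, -0.9, 0.3]
opening: 0.007
```

servo_tool:
  rows:
    - [[-0.1,0,0,0,0],[-0.2,0,0,0,0],[-0.3,0,0,0,0],[-0.4,0,0,0,0],[-0.5,0,0,0,0],[-0.6,0,0,0,0],[-0.6,0,0,0,0],[-0.6,0,0,0,0]]

```text
time_s: 9.6
position: [599.6, -152.4, 61.7]
tcp_rot: [-0.5, 0.5, -0.5, 0.5]
contact_force: [-0.4, -0.4, -0.5]
opening: 0.008
```

servo_tool:
  rows:
    - [[0.1,0,0,0,0],[0.3,0,0,0,0],[0.7,0,0,0,0],[1.5,0,0,0,0],[2.5,0,0,0,0],[4.0,0,0.5,0,0],[5.0,0,3,0,0],[5.0,0,7,0,0],[5.0,0,11,0,0],[8,0,15,0,0],[12,0,16,0,0],[12,0,16,0,0]]

```text
time_s: 11.1
position: [722.3, -151.5, 222.0]
tcp_rot: [0.501, -0.5, 0.499, -0.5]
contact_force: [-0.2, 1.5, -0.2]
opening: 0.006
```

```bash
python3 -c "
from h import *
bottle('pics/f4.png')
c=cv2.imread('pics/f4.png')
# stacked with side crop for later view
b=eyes.snapshot('side')[185:255,185:295]; cv2.imwrite('pics/s4.png',cv2.resize(b,(770,490),interpolation=cv2.INTER_CUBIC))
print('key target from yaw', (np.array([569.5,-151.5])-127*np.array([.9882,-.1530])).round(1))
"
```

```text
stopper [307  46  55  32 387] [341.8  63.6] [ 616.5 -183.5  100. ]
stopper [  45   60   57  103 1966] [ 74.8 109.4] [593.8 -68.1 100. ]
stopper [252 155  30  30 636] [267.5 169.8] [ 569.2 -151.2  100. ]
belly bbox ctr [ 219  138   78   81 4128] [ 570.  -151.4   71. ]
11.15 [ 720.5 -151.8  221. ] [ 0.01237151 -0.28782294 -0.3655318 ]
key target from yaw [ 444.  -132.1]
```

The bottle now measures (569.6, -151.3), against a pan centre of about (569.5, -151.5). Next is the key at about (443.7, -132).

servo_tool:
  rows:
    - [[-4,0.3,0,0,0],[-9,0.6,0,0,0],[-14.5,1,0,0,0],[-20,1.4,0,0,0],[-24.5,1.8,0,0,0],[-27.1,2,0,0,0],[-27.75,2.05,0,0,0],[-27.75,2.05,-5,0,0],[-27.75,2.05,-10,0,0],[-27.75,2.05,-13,0,0],[-27.75,2.05,-15,0,0],[-27.75,2.05,-15,0,0]]

```text
time_s: 12.7
position: [441.4, -131.6, 70.2]
tcp_rot: [0.499, -0.501, 0.501, -0.499]
contact_force: [-0.7, -0.3, -0.3]
opening: 0.003
```

```bash
python3 -c "
from h import *
bottle('pics/g1.png')
b=eyes.snapshot('side')[165:255,185:295]; a=cv2.imread('pics/g1.png')
o=cv2.resize(b,None,fx=4,fy=4,interpolation=cv2.INTER_CUBIC)
cv2.imwrite('pics/g2.png',o)"
```

```text
stopper [253 155  29  30 668] [267.1 169.3] [ 569.5 -151.   100. ]
belly bbox ctr [ 217  141   79   78 3941] [ 569.3 -150.7   71. ]
12.75 [ 442.1 -131.8   71.2] [ 0.78806319 -1.25833879  0.41346831]
```

View pics/g2.png

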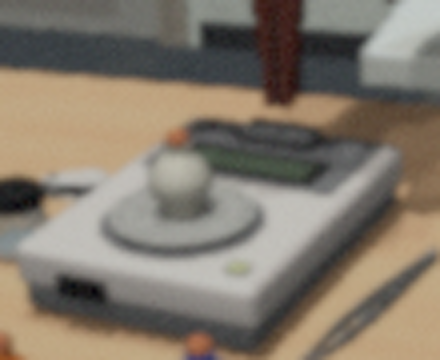

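The side view shows the bottle upright in the middle of the pan and the fingertip at (283,100), directly above the key at (285,130). I'll press now.

servo_tool:
  rows:
    - [[0.15,0,-0.5,0,0],[0.15,0,-1.0,0,0],[0.15,0,-1.3,0,0],[0.15,0,-1.5,0,0],[0.15,0,-1.6,0,0],[0.15,0,-1.7,0,0],[0.15,0,-1.8,0,0],[0.15,0,-1.9,0,0],[0.15,0,-1.9,0,0]]

```text
time_s: 13.92
position: [443.6, -131.9, 52.6]
tcp_rot: [0.5, -0.5, 0.5, -0.5]
contact_force: [-1.3, 0.8, 2.6]
opening: 0.004
```

Nearly at the bottom: 2.6 N at z = 52.6. I'll go a little further until the force shows the stop.

servo_tool:
  rows:
    - [[0,0,-0.05,0,0],[0,0,-0.1,0,0],[0,0,-0.15,0,0],[0,0,-0.2,0,0],[0,0,-0.2,0,0],[0,0,-0.2,0,0]]

```text
time_s: 14.68
position: [443.7, -132.0, 51.9]
tcp_rot: [-0.5, 0.5, -0.5, 0.5]
contact_force: [-6.4, 1.5, 20.7]
opening: 0.005
```

Force jumped to 20 N at z = 51.9, so the key is on its stop. Releasing and lifting away.

servo_tool:
  rows:
    - [[0,0,0.15,0,0],[0,0,0.4,0,0],[0,0,0.8,0,0],[0,0,1.5,0,0],[0,0,4,0,0],[0,0,8,0,0],[0,0,12,0,0],[-3,0,15,0,0],[-3,0,15,0,0],[-3,0,15,0,0]]

```text
time_s: 15.92
position: [413.9, -131.9, 200.6]
tcp_rot: [-0.5, 0.5, -0.5, 0.5]
contact_force: [-0.0, -0.0, -0.7]
opening: 0.008
```

```bash
python3 -c "
from h import *
bottle('pics/k1.png')
b=eyes.snapshot('side')[165:255,185:295]
cv2.imwrite('pics/k2.png',cv2.resize(b,None,fx=4,fy=4,interpolation=cv2.INTER_CUBIC))"
```

```text
stopper [253 155  29  30 667] [267.1 169.3] [ 569.5 -151.   100. ]
belly bbox ctr [ 218  141   78   78 3909] [ 569.3 -150.9   71. ]
15.975 [ 413.8 -131.8  200.1] [ 0.5804111  -0.34830356  0.17248559]
```

View pics/k2.png

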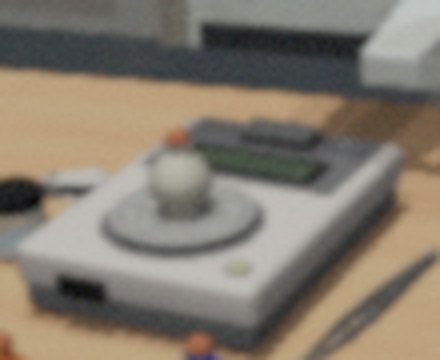

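The bottle is upright in the middle of the pan at (180,185), the key is up again at (283,132), and the jar, loupe and tweezers are where they were.

```bash
python3 -c "
from bench import manip
print(manip.close_job())"
```

```text
the job is handed in; nothing more can be done
None
```

The bottle stands upright in the middle of the pan, the key was pressed fully down and released, and the job is handed in. It finished at about 16 s of the 45 s allowed.

- **Bottle:** I slid it about 20 mm with slow pushes of the closed fingertips on its belly, in three stages (the last a 2 mm correction). Final check put it at about (569.4, -151.0), against a pan centre of about (569.5, -151.5). The pan centre itself is only known to about 1–2 mm, because different ways of estimating it gave x from 568 to 570.
- **Key:** It met its stop at z ≈ 52 mm. The force read 20.7 N at that moment, well above the 2.8 N the spring needs but within the limits. In the last side view it looks up again.
- **Bystanders:** The jar, loupe and tweezers looked unmoved in the pictures, though I did not measure them again. At the end the arm was clear at z ≈ 200 mm and touching nothing.

I viewed nine pictures.

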